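# Open the loan padlock and present it at the reader

## Robot

A 6-joint arm with a two-finger parallel gripper is mounted at the origin on the work surface. World frame = base frame: x ahead of the robot, y to its left, z up, the work surface at z = 0. Lengths are in m, angles in rad, forces in N, time in s.
With the tool pointing down it reaches from about 0.375 to 0.925 m from the base axis. Payload 5.7 kg.
Tool frame: the origin (TCP) lies midway between the tips of the shut fingers; the grasp point (between the pads) lies 19 mm behind it; z points along the fingers, x is the direction in which the jaws open and shut, and the axes are right-handed (so a half turn about z gives the same grasp; the last joint's range is limited). The gripper opens to 88 mm and grips with 3 to 60 N. Pads are 20 mm wide; open, the fingers measure 115 mm over their backs; the gripper's body (75 mm by 178 mm) begins 61 mm behind the grasp point.
Start: joints at [1.223, 0.359, 1.51, -0, 1.272, -0.115], TCP at [0.138, 0.584, 0.223] pointing down, gripper open.
Joint ranges: [-2.97, 2.97], [-1.01, 2.36], [0.21, 2.38], [-0.96, 4.11], [0.2, 2.71], [-2.98, 2.98]. Speed limits (rad/s): [2.39, 2.39, 3.14, 3.14, 3.14, 3.14].

## Interface

Orientations are given as a unit quaternion [x, y, z, w].
In Python, from bench import move_ptp, servo_line, goto_joints, move_gripper, sleep, inverse_kinematics, capture, PlanningError, close_job, spot_in, silhouettes, current_clock, current_joint_pos, current_qvel, current_joint_torque, current_position, current_orientation, current_force, current_torque, current_finger_gap gives the robot as it stands. Calls block until the motion is done:
- move_ptp(position, orientation): joint-space move of the TCP to a pose.
- servo_line(position, orientation=None, rate=0.15, contact_N=None): straight line of the TCP; orientation=None keeps the orientation; rate is the mean speed in m/s. With contact_N (N) it stops when the force on the tool has changed by that much, and returns True; else False.
- goto_joints(angles): joint-space move.
- move_gripper(opening): finger opening in m; the grip force is fixed at half the most; returns when the fingers have stopped.
- sleep(seconds).
- inverse_kinematics(position, orientation): joint angles nearest the present ones, or None.
- capture(name): name is "scene" or "top" or "wrist"; returns a dict with "image" (480x640x3 uint8, blue, green, red), "range_z" (480x640 float32, m along the optical axis (not along the pixel's ray), 0 where there is no reading), "intrinsics" (3x3 intrinsics, pixels), "R" (3x3) and "t" (3): a world point X has camera coordinates R X + t. Camera axes: x right, y down, z forward; pixel columns grow to the right and rows downward; lengths in m; the calibration is good to about 2 mm. A picture is of the moment at which its call begins.
A pose or a line that the arm cannot do raises PlanningError and nothing moves.
- close_job(): hands the job in, once; it reports no verdict.
Trained networks look in the newest picture that a camera, given by its name, has taken for a name from the list of things; names that differ only in an ending like _2 or _b are one class to them, and where a whole thing is asked for, a point or a joint stands for the part that bears it (a point fixed in the world has none). Each returns a list of dicts, best first, with "conf" (0 to 1); they miss things now and then, are a little off and sometimes report something else, mostly with a low value. They report only what shows in the picture. A call takes as long as a camera call. They do not tell look-alikes from the thing itself.
- spot_in(camera, query): "xy" ([column, row] in pixels, amid what is visible of it).
- silhouettes(camera, query): "region" (480x640 bool, what is visible of it) and "xy" ([column, row] in pixels, amid what is visible of it).
Readings, each from a call of its own:
- current_clock(): time.
- current_joint_pos(): joint angles.
- current_qvel(): joint speeds.
- current_joint_torque(): joint torques, N m.
- current_position(): TCP position.
- current_orientation(): TCP orientation.
- current_force(): force on the tool from outside, world axes, zero at the start.
- current_torque(): the same for the moment, N m.
- current_finger_gap(): finger opening in m.
Only numpy, scipy, OpenCV 4.12 (cv2) and the standard library are available. Lean on these libraries where they do the work, as an engineer would, in place of code of your own. Each camera call takes 0.05 s, during which the arm holds its last target.

## Task

The workshop's loan padlock lies locked in its blue-walled cradle, dial up. Turn its dial, feeling the clicks, until the white pointer clicks home at the red mark on the lock, then pull the shackle fully open. Take the open lock out of the cradle and finish while still holding it, still in the air at least a hand's width (10 cm) above the middle of the grey tag reader with the green ring; leave everything else on the bench where it is.

Things in the scene. Friction and masses are not known exactly. Their poses are not given: they have to be found in the camera images.
- lock_mid (a point): Centre of the loose padlock's aluminium body, 60 mm (its x) by 64 mm (its y) by 26 mm high; whole lock 0.2 to 0.35 kg. Its z is up as it lies, the shackle comes out of its -x face, and the red index mark is on the body's top at the -x edge. The body stands on the cradle's floor, 14 mm above the bench, so this point starts 27 mm above it.
- lock: The same padlock, origin at the centre of its underside, same axes as lock_mid. Lifted by the bow, the body may stay level or swing down and hang below it: either will do.
- bow (a point): Middle of the steel shackle's bow (the cross bar of the U), 8 mm thick round bar running along the lock's y, 80 mm from lock_mid along the lock's -x when shut and at the same height (27 mm over the bench). The bow is straight for 10 mm either side of this point; the U's two legs are 40 mm apart between centres (32 mm clear) and, inside the U, 46 mm is clear between bow and body when shut. Nothing stands under it but the bench. It moves with the shackle.
- shackle (a joint): How far the shackle is drawn out of the body along the lock's -x, m: 0 shut, 0.018 fully open (stop). Rubs with about 1.5 N, no spring; while the dial is off its mark a hidden gate stops it after about 2 mm.
- dial_grip (a point): On the dial's axis (vertical, through the body's centre), at mid-height of its black bar grip, 27 mm above lock_mid (54 mm over the bench). The bar is 38 mm long, 12 mm wide, 18 mm high, on a disc 43 mm across; its long axis is this point's x, and the white pointer line is on the -x half of its top.
- dial (a joint): Dial angle, rad: 0 with the white pointer at the red mark (toward the shackle), growing clockwise seen from above; stops at -0.3 and 2.0. A sprung click notch lies at every 0.524 rad (0, 0.524, 1.047, 1.571), about 0.05 N m to pass between; it opens only in the notch at 0, within about 0.13 rad. It starts clockwise of the mark, so turn it anticlockwise.
- cradle: Fixed nest for the lock on a wood base 84 by 90 mm, origin at the centre of its underside, same axes as the lock. Floor 14 mm over the bench; blue walls 6 mm thick rise 14 mm above that floor at the back (+x) and both sides, and two short stops at the front corners (-x side, 26 mm and more from the middle line) hold the body back when the shackle is pulled; 1.5 mm play all round. The lock lifts straight up and out.
- reader: Fixed flat grey tag reader, 130 by 130 mm, 18 mm high, green ring 90 mm across on top. Origin at the centre of its underside.
- reader_top (a point): Centre of the reader's top, 18 mm over the bench.
- tape_roll: Bystander, to be left alone: yellow tape ring, 90 mm across, 25 mm high. Origin on its underside.
- rivet_jar: Bystander, to be left alone: glass jar with black cap, 60 mm across, 75 mm high. Origin on its underside.
- mug: Bystander, to be left alone: blue mug, 80 mm across, 90 mm high. Origin on its underside.
- glue_bottle: Bystander, to be left alone: white bottle with orange cap, 60 mm across, 160 mm high. Origin on its underside.
- mallet: Bystander, to be left alone: wooden mallet, 260 mm long, lying; origin at mid-length. Origin on its underside.
- awl_driver: Bystander, to be left alone: green-handled screwdriver, 200 mm long, lying; origin at mid-length. Origin on its underside.
- brush: Bystander, to be left alone: wooden brush, 200 mm long, lying; origin at mid-length. Origin on its underside.
- dye_pot: Bystander, to be left alone: copper-coloured can, 52 mm across, 50 mm high. Origin on its underside.
Not all that is in view belongs to the job. Of the things that look like the cradle, take the one that is farthest to the robot's right at the start.

How it is judged:
By the outcome, as a careful person would: the job done as asked, in the order asked, and still so for the second after the job is handed in, while the arm keeps its last pose, push and grip.
It also fails if it takes over 56 s, if anything falls off the work surface, if the arm or the gripper's body presses on something with over 40 N, if the wrist force passes 120 N, or if a joint passes its speed limit or range.

## Working session

There is one attempt and no reset: what is moved stays moved. The work goes in short steps, each a Python script; the robot and the scene stay as the last script left them, time stands still between calls to the robot, and variables do not carry over. Pictures are saved under pics/ and viewed, and the job is handed in when it is done.

```bash
ls; mkdir -p pics
python3 - <<'E'
from bench import *
import cv2,numpy as np
print(current_clock(),current_position(),current_orientation(),current_finger_gap())
for c in ["scene","top"]:
    d=capture(c); cv2.imwrite(f"pics/{c}0.png",d["image"]); print(c,d["intrinsics"].tolist(),d["R"].tolist(),d["t"].tolist())
    for q in ["cradle","lock","reader","dial","bow"]:
        print(q,[(r["xy"],round(r["conf"],2)) for r in spot_in(c,q)])
print(current_clock())
E
```

```text
pics
0.0 [0.13818266 0.58316604 0.22182109] [ 7.84427545e-01  6.20219808e-01 -7.72271058e-04  4.68379692e-04] 0.08817275767661906
scene [[546.9049575870145, 0.0, 313.3570270472199], [0.0, 546.9049575870145, 235.11632340310777], [0.0, 0.0, 1.0]] [[0.5177288660862279, 0.8554757367202462, 0.01086669701522816], [0.6920907742543525, -0.4113147129252678, -0.593153072253036], [-0.502958429110279, 0.31461320826398353, -0.8050163649099089]] [-0.25191737014463284, -0.3028850548991977, 1.4733239009623273]
cradle [([314.6, 189.2], 0.74), ([281.1, 238.5], 0.7), ([284.0, 331.2], 0.68)]
lock [([279.0, 312.2], 0.62)]
reader [([378.1, 239.6], 0.81)]
dial [([280.0, 306.0], 0.71), ([252.9, 293.2], 0.28)]
bow [([498.6, 184.3], 0.73)]
top [[557.6944819911419, 0.0, 325.2178301681097], [0.0, 557.6944819911419, 236.42618020568722], [0.0, 0.0, 1.0]] [[-0.0241103218489064, -0.9997008206213825, 0.0041184498633329136], [-0.9898081510686761, 0.023292963455471796, -0.1404893659017345], [0.14035140347838182, -0.007463719072734176, -0.9900736217268148]] [0.003894787526031309, 0.5189681646157133, 1.2420918541325132]
cradle [([345.7, 282.0], 0.97), ([279.1, 316.6], 0.95), ([371.0, 208.9], 0.75)]
lock [([384.2, 204.9], 0.97), ([123.9, 213.3], 0.71)]
reader [([261.2, 232.6], 0.89)]
dial [([382.7, 199.2], 0.79)]
bow [([398.4, 233.6], 0.65), ([370.3, 208.1], 0.59), ([487.4, 239.9], 0.51)]
0.6
```

View pics/scene0.png

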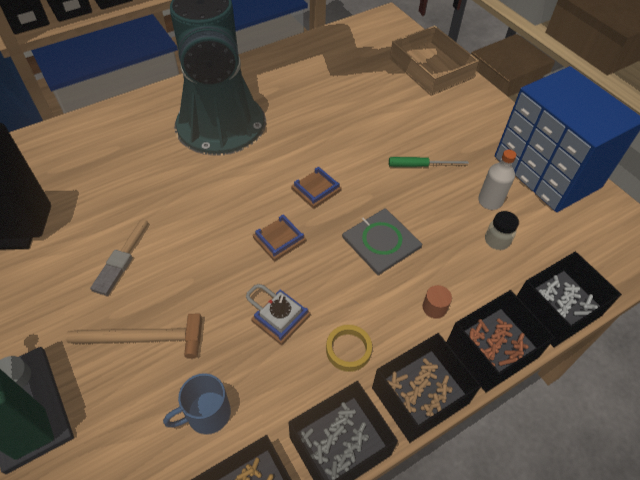

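View pics/top0.png

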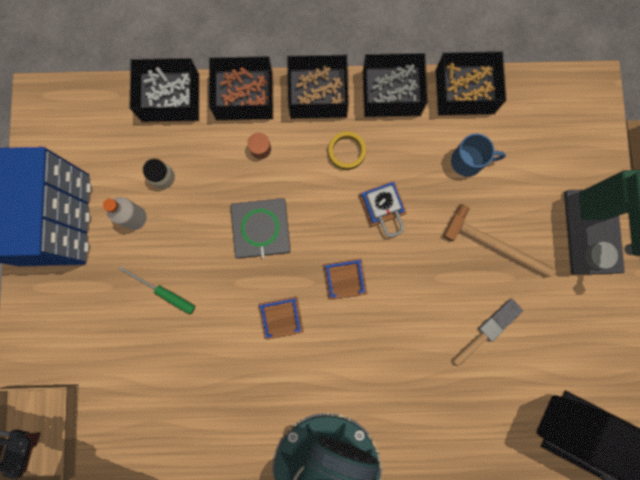

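The lock sits in the rightmost cradle: top (383,203), scene (280,310), shackle pointing back toward the robot. The two empty cradles are further left, and the reader is at top (261,228). Next I measure the poses.

```bash
cat > h.py <<'E'
from bench import *
import cv2,numpy as np
from scipy.spatial.transform import Rotation as Rn
def cloud(d):
    z=d["range_z"];K=d["intrinsics"];v,u=np.mgrid[0:480,0:640]
    pc=np.stack([(u-K[0,2])*z/K[0,0],(v-K[1,2])*z/K[1,1],z],-1)
    return (pc-d["t"])@d["R"]
def pix(d,X):
    c=d["R"]@np.array(X,float)+d["t"]; p=d["intrinsics"]@c; return p[:2]/p[2]
def ray(d,uv,h):
    K=d["intrinsics"];r=np.linalg.inv(K)@np.array([uv[0],uv[1],1.]);o=-d["R"].T@d["t"];w=d["R"].T@r
    return o+w*(h-o[2])/w[2]
def quat(xdir,tilt=None):
    # tool down, tool x along xdir angle
    x=np.array([np.cos(xdir),np.sin(xdir),0]);z=np.array([0,0,-1.]);y=np.cross(z,x)
    return Rn.from_matrix(np.stack([x,y,z],1)).as_quat()
E
python3 - <<'E'
from h import *
np.set_printoptions(precision=4,suppress=True)
for c in ["top","scene"]:
    d=capture(c);P=cloud(d)
    for q in ["cradle","lock","reader","mallet","tape_roll","mug"]:
        for s in silhouettes(c,q)[:3]:
            m=s["region"]&(d["range_z"]>0); p=P[m]
            if len(p)==0: continue
            b=cv2.minAreaRect((p[:,:2]*1000).astype(np.float32))
            print(c,q,round(s["conf"],2),s["xy"],"med",np.median(p,0),"zmax",np.percentile(p[:,2],98),"rect",np.round(b[0]),np.round(b[1]),round(b[2],1))
E
```

```text
top cradle 0.96 [368.8, 207.9] med [ 0.5918 -0.1278  0.0171] zmax 0.03253233783489404 rect [ 601. -146.] [88. 95.] 18.9
top cradle 0.88 [280.3, 317.7] med [0.3366 0.0966 0.0136] zmax 0.029901019969444585 rect [337.  97.] [86. 90.] 9.5
top cradle 0.59 [344.7, 280.9] med [ 0.4219 -0.0526  0.0136] zmax 0.03054044830502637 rect [422. -53.] [84. 91.] 9.2
top lock 0.79 [380.4, 203.6] med [ 0.5914 -0.1453  0.0394] zmax 0.06405864767008881 rect [ 574. -153.] [111.  64.] 17.8
top reader 0.57 [262.2, 231.4] med [0.5451 0.1411 0.017 ] zmax 0.022379053620675736 rect [546. 144.] [139. 137.] 5.9
top mallet 0.63 [486.6, 241.3] med [ 0.5033 -0.386   0.0224] zmax 0.02888663040761021 rect [ 495. -421.] [260.  96.] 60.7
top tape_roll 0.63 [347.6, 161.1] med [ 0.7233 -0.0662  0.0226] zmax 0.028971943405871066 rect [728. -66.] [86. 88.] 88.7
top mug 0.72 [476.2, 154.5] med [ 0.7025 -0.363   0.0379] zmax 0.09089821559694931 rect [ 713. -372.] [ 99. 125.] 36.4
scene cradle 0.93 [284.7, 328.7] med [ 0.6277 -0.1689  0.0176] zmax 0.030806235003022417 rect [ 600. -142.] [ 83. 102.] 18.1
scene cradle 0.76 [281.7, 236.1] med [ 0.4291 -0.0538  0.0152] zmax 0.030218648113460832 rect [418. -48.] [ 98. 101.] 8.7
scene cradle 0.59 [315.5, 188.7] med [0.3425 0.095  0.0151] zmax 0.030419172471361725 rect [334. 102.] [ 96. 105.] 9.2
scene lock 0.71 [277.3, 311.4] med [ 0.6018 -0.1528  0.0398] zmax 0.06450746112352139 rect [ 575. -154.] [113.  65.] 17.1
scene reader 0.76 [379.0, 238.9] med [0.5545 0.1367 0.0179] zmax 0.02228233095415946 rect [542. 147.] [143. 144.] 4.9
scene mallet 0.93 [149.0, 334.6] med [ 0.5074 -0.392   0.0235] zmax 0.028827086487969854 rect [ 489. -417.] [260.  96.] 60.1
scene tape_roll 0.62 [348.4, 360.1] med [ 0.7338 -0.0689  0.0232] zmax 0.028067216099978875 rect [726. -63.] [ 90. 102.] 55.8
scene mug 0.57 [201.3, 406.3] med [ 0.6924 -0.3589  0.0438] zmax 0.09156066278282841 rect [ 693. -367.] [109.  79.] 56.9
```

Run:
```python
from h import *
np.set_printoptions(precision=4,suppress=True)
yaw=np.radians(18)
for a in (yaw+np.pi/2,yaw-np.pi/2):
    print(inverse_kinematics([0.56,-0.16,0.27],quat(a)))
print(current_joint_pos())
q=quat(yaw-np.pi/2) 
j=[inverse_kinematics([0.56,-0.16,0.27],quat(a)) for a in (yaw+np.pi/2,yaw-np.pi/2)]
k=int(np.argmin([abs(x[5]) for x in j]));print(k)
goto_joints(j[k])
print(current_clock(),current_position())
d=capture("wrist");cv2.imwrite("pics/w1.png",d["image"]);print(-d["R"].T@d["t"])
P=cloud(d)
for q in ["lock","dial","bow","cradle"]:
    print(q,[(r["xy"],round(r["conf"],2)) for r in spot_in("wrist",q)])
np.savez("w1.npz",**d)
```

```text
[-0.3969  0.2947  1.4855 -0.      1.3613 -2.2818]
[-0.3969  0.2947  1.4855 -0.      1.3613  0.8598]
[ 1.2229  0.3588  1.5104  0.      1.2725 -0.1151]
1
4.3083 [ 0.5601 -0.1592  0.2699]
[ 0.6282 -0.1363  0.4323]
lock [([327.1, 165.3], 0.82)]
dial [([327.2, 162.4], 0.86)]
bow [([329.0, 231.6], 0.85), ([327.3, 162.1], 0.72)]
cradle [([325.0, 128.5], 0.95), ([195.5, 266.3], 0.95), ([64.2, 287.9], 0.84)]
```

View pics/w1.png

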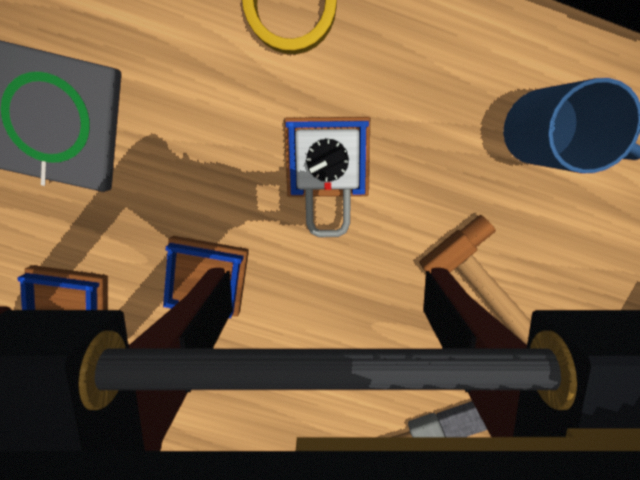

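The lock fills (285–370,118–238). The red mark is at (327,186), and the white pointer runs to about (310,172) from dial centre (327,160). That is about 60° clockwise of the mark, which fits the 1.047 notch. I'll refine this.

Run:
```python
from h import *
np.set_printoptions(precision=4,suppress=True)
d=dict(np.load("w1.npz"));P=cloud(d);im=d["image"].astype(int)
cv2.imwrite("pics/w1z.png",cv2.resize(d["image"][105:250,270:390],None,fx=5,fy=4.1,interpolation=cv2.INTER_CUBIC))
sub=np.zeros((480,640),bool);sub[110:245,275:380]=1
z=P[...,2]
# body top z~.04 and light, dial z>.05
top=sub&(z>0.036)&(z<0.046)
full=sub&(z>0.036)&(z<0.075)
b=cv2.minAreaRect((P[full][:,:2]*1000).astype(np.float32));print("body",b,np.median(P[top][:,2]))
grip=sub&(z>0.057);p=P[grip];b=cv2.minAreaRect((p[:,:2]*1000).astype(np.float32));print("grip",len(p),p.mean(0),b,np.percentile(p[:,2],[50,95]))
blue=sub&(im[...,0]>1.8*im[...,2])&(im[...,0]>60);
b=cv2.minAreaRect((P[blue&(z>.02)][:,:2]*1000).astype(np.float32));print("walls",blue.sum(),b)
red=sub&(im[...,2]>1.8*im[...,0])&(im[...,2]>1.8*im[...,1])&(im[...,2]>100); red[:175]=0
vs,us=np.nonzero(red);print("red",us.mean(),vs.mean(),len(us),ray(d,(us.mean(),vs.mean()),.04))
wh=sub&grip&(im.min(-1)>110);vs,us=np.nonzero(wh);print("white",us.mean(),vs.mean(),len(us),ray(d,(us.mean(),vs.mean()),.063))
sh=sub&(z>0.015)&(z<0.034);sh[:192]=0;p=P[sh];print("shackle",len(p));b=cv2.minAreaRect((p[:,:2]*1000).astype(np.float32));print(b,np.percentile(p[:,2],[50,95]))
for u in [(329,231)]: print("bow ray",ray(d,u,.031),P[231,329],P[233,327])
m=P[:,:,2][60:100,400:480];print("bench z",np.median(m))
```

```text
body ((598.59423828125, -146.2216796875), (59.9605827331543, 63.93819808959961), 18.643220901489258) 0.04045904443843945
grip 582 [ 0.6023 -0.145   0.1058] ((605.9513549804688, -138.34979248046875), (33.686885833740234, 37.596160888671875), 46.38532638549805) [0.0636 0.4323]
walls 1249 ((599.09521484375, -145.7664337158203), (73.59681701660156, 82.0013656616211), 18.876066207885742)
red 327.15 186.18333333333334 60 [ 0.5734 -0.1543  0.04  ]
white 319.54285714285714 167.14285714285714 105 [ 0.5917 -0.1408  0.063 ]
shackle 958
((542.806396484375, -164.80062866210938), (50.22103500366211, 84.12751770019531), 18.058870315551758) [0.0303 0.0321]
bow ray [ 0.5267 -0.1717  0.031 ] [ 0.5264 -0.1718  0.03  ] [ 0.5237 -0.1704  0.0303]
bench z 0.0005791437954111922
```

View pics/w1z.png

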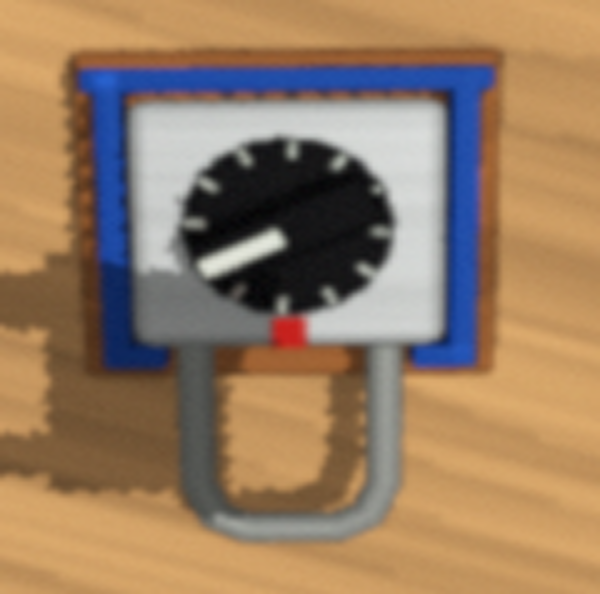

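Run:
```python
from h import *
np.set_printoptions(precision=4,suppress=True)
c=np.array([0.5986,-0.1462]);a=np.radians(18.7-90-60)
move_gripper(0.034)
move_ptp([*c,0.10],quat(a)); print(current_joint_pos(),current_clock())
f0=current_force()
print(servo_line([*c,0.049],rate=0.05,contact_N=6),current_position(),current_force()-f0)
move_gripper(0.0); print("gap",current_finger_gap(),current_clock(),current_force()-f0,current_torque())
```

```text
[-0.3516  0.5085  1.5999 -0.0001  1.0323  1.9386] 6.5167
False [ 0.5989 -0.1463  0.0493] [-0.5368 -0.0755 -0.7007]
gap 0.012001541874679271 8.1583 [-1.2366 -1.2768  2.3676] [-0.0345  0.2136 -0.003 ]
```

The 12.0 mm gap matches the bar width, so the grasp is good. Next I turn the dial in steps and watch the moment about the axis.

Run:
```python
from h import *
np.set_printoptions(precision=3,suppress=True)
p=current_position(); a0=18.7-90-60
for k in (10,20,30,40,50,60):
    j=inverse_kinematics(p,quat(np.radians(a0+k))); goto_joints(j)
    print(k,"Tz",current_torque()[2],"F",current_force(),current_finger_gap(),current_clock())
d=capture("wrist");cv2.imwrite("pics/w2.png",d["image"])
```

```text
10 Tz -0.011010167641359939 F [ 0.693 -0.27   0.474] 0.011455292036988658 8.45
20 Tz 0.07796216740449138 F [ 0.039 -0.032  0.215] 0.011998014404296108 8.7417
30 Tz 0.00978789485405817 F [0.037 1.083 0.545] 0.011479937572893156 9.0333
40 Tz 0.03437789627756351 F [-0.277 -0.112 -0.008] 0.011823978334956128 9.325
50 Tz 0.0718329711300695 F [0.659 0.377 0.836] 0.01182280308125482 9.6167
60 Tz 0.02807707874024727 F [0.191 0.51  1.066] 0.011920565286674855 9.9083
```

Run:
```python
from h import *
np.set_printoptions(precision=3,suppress=True)
p=current_position(); a0=18.7-90
for k in (0,4,0):
    j=inverse_kinematics(p,quat(np.radians(a0+k))); goto_joints(j)
    T=[]
    for i in range(5): sleep(0.03);T.append(current_torque()[2])
    print(k,np.mean(T),T)
move_gripper(0.034)
servo_line([p[0],p[1],0.11],rate=0.2)
q=current_orientation()
servo_line([0.56,-0.16,0.25],rate=0.3)
d=capture("wrist");cv2.imwrite("pics/w3.png",d["image"]);np.savez("w3.npz",**d)
u=pix(d,[.598,-.146,.06]).astype(int);print(u,current_clock())
cv2.imwrite("pics/w3z.png",cv2.resize(d["image"][u[1]-50:u[1]+90,u[0]-65:u[0]+65],None,fx=5,fy=4.2,interpolation=cv2.INTER_CUBIC))
```

```text
0 0.027532539514384474 [np.float64(0.05074960732174018), np.float64(-0.010274390803558728), np.float64(0.011620295925108527), np.float64(0.05444427461338735), np.float64(0.031122910515245055)]
4 -0.04268496717489049 [np.float64(-0.021608856056576947), np.float64(-0.06396674209896029), np.float64(-0.06895666168931937), np.float64(-0.10635222505953032), np.float64(0.04745964902993449)]
0 -0.005996064666361339 [np.float64(-0.043807837740602665), np.float64(-0.0065655921874447935), np.float64(-0.03209152480352365), np.float64(0.03591108437698725), np.float64(0.016573547022777156)]
[327 162] 12.9
```

View pics/w3z.png

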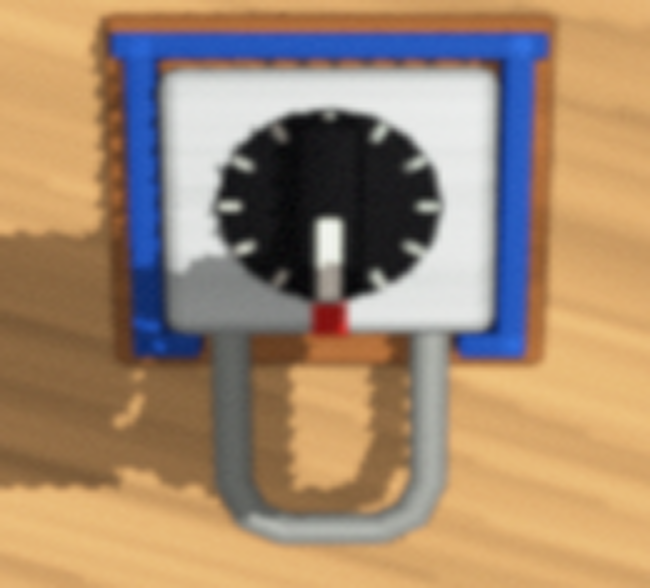

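The pointer is in line with the red mark, at zoom x≈330 for both. The bow is at zoom (330,528). Next I grasp the bow and pull.

Run:
```python
from h import *
np.set_printoptions(precision=4,suppress=True)
d=dict(np.load("w3.npz"));print("bow ray",ray(d,(328,237.7),.029))
yaw=np.radians(18.7);ux=np.array([np.cos(yaw),np.sin(yaw)])
b=np.array([0.5988,-0.1462])-0.080*ux;print(b)
move_gripper(0.032)
move_ptp([*b,0.09],quat(yaw));print(current_joint_pos())
print(servo_line([*b,0.009],rate=0.06,contact_N=6),current_position())
move_gripper(0.0);print("gap",current_finger_gap(),current_force(),current_clock())
```

```text
bow ray [ 0.5233 -0.172   0.029 ]
[ 0.523  -0.1718]
[-0.4429  0.4445  1.758   0.      0.9383 -0.7684]
False [ 0.5233 -0.172   0.0094]
gap 0.0070624492340478915 [-0.5713 -0.0701  1.5052] 16.6083
```

Run:
```python
from h import *
np.set_printoptions(precision=4,suppress=True)
yaw=np.radians(18.7);ux=np.array([np.cos(yaw),np.sin(yaw),0])
p=current_position()
r=servo_line(p-0.026*ux,rate=0.02,contact_N=9)
q=current_position();print(r,(q-p)@ux,q,"F",current_force()@ux,current_finger_gap(),current_clock())
d=capture("top");cv2.imwrite("pics/t4.png",cv2.resize(d["image"][170:250,340:440],None,fx=7,fy=7,interpolation=cv2.INTER_CUBIC))
```

```text
True -0.019590466423180065 [ 0.5044 -0.1782  0.009 ] F 1.9521739682185109 0.007323362885896695 17.5583
```

View pics/t4.png

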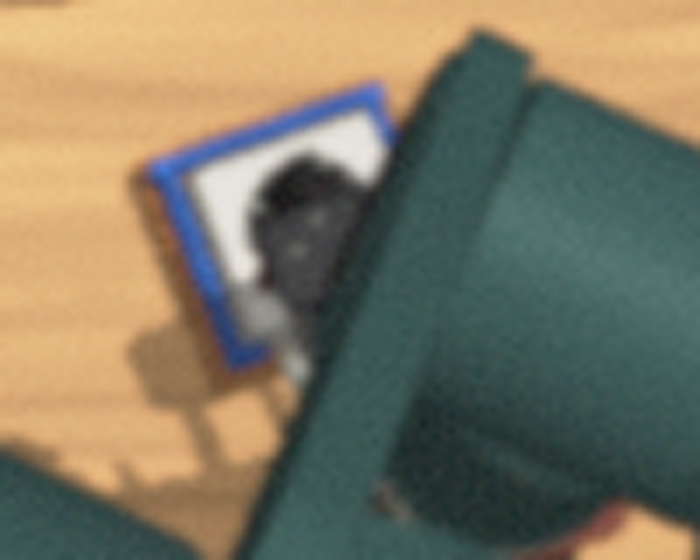

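Travel was 19.6 mm, which is 18 plus the cradle play, and it ended at a firm stop. I'll confirm the stop with one more tug, then lift.

Run:
```python
from h import *
np.set_printoptions(precision=4,suppress=True)
yaw=np.radians(18.7);ux=np.array([np.cos(yaw),np.sin(yaw),0])
p=current_position()
r=servo_line(p-0.006*ux,rate=0.02,contact_N=12)
q=current_position();print(r,(q-p)@ux,"F",current_force()@ux,current_finger_gap())
servo_line(q+0.0005*ux,rate=0.02)
for h in (0.03,0.06,0.10):
    r=servo_line([q[0],q[1],h],rate=0.05,contact_N=20);print(h,r,current_position(),current_force(),current_finger_gap())
    if r: break
d=capture("wrist");cv2.imwrite("pics/w5.png",d["image"])
d=capture("scene");cv2.imwrite("pics/s5.png",d["image"]);print(current_clock())
```

```text
True 0.00012092766754405685 F 1.8774448097821825 0.007094716578867129
0.03 False [ 0.5076 -0.1783  0.0311] [ 7.3166  4.1555 -2.6824] 0.007441428747098476
0.06 False [ 0.504  -0.1782  0.0599] [-1.15   -0.1979 -1.3559] 0.006716303683575644
0.1 False [ 0.5043 -0.1781  0.0998] [-0.5097  0.5863 -3.2293] 0.007148990986440679
20.4667
```

View pics/w5.png

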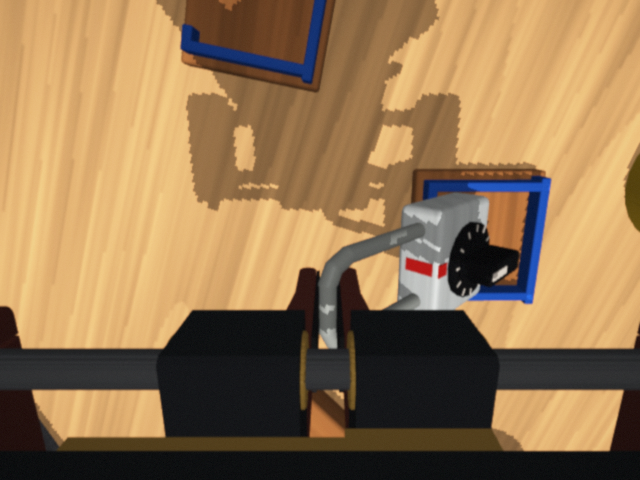

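View pics/s5.png

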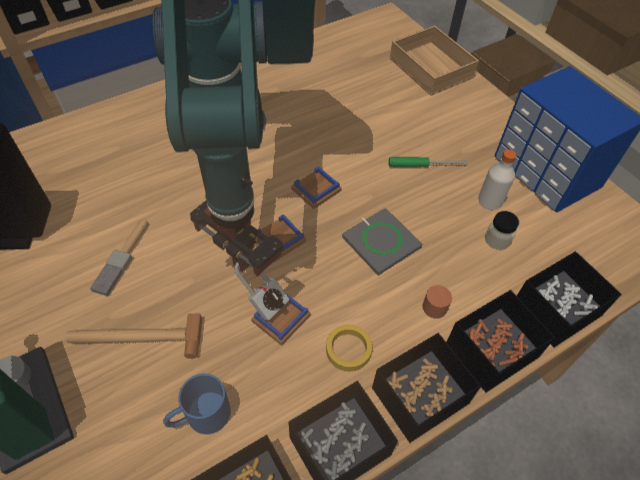

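The lock is out by the bow and swung down, with its body edge still just above the cradle at scene (270,300). The dial pointer and red mark are still aligned. I'll keep lifting until it is clear, then check how it hangs.

Run:
```python
from h import *
np.set_printoptions(precision=4,suppress=True)
q=current_position()
print(servo_line([q[0],q[1],0.20],rate=0.08,contact_N=20),current_force(),current_finger_gap())
print(servo_line([q[0],q[1],0.34],rate=0.12,contact_N=20),current_force(),current_finger_gap())
sleep(0.5)
yaw=np.radians(18.7)
np.savez("s6.npz",**capture("scene"))
for c in ("scene","wrist"):
    d=capture(c);cv2.imwrite(f"pics/{c}6.png",d["image"]);P=cloud(d)
    for s in silhouettes(c,"lock")[:2]:
        m=s["region"]&(d["range_z"]>0);p=P[m];print(c,s["conf"],s["xy"],len(p),np.median(p,0),np.percentile(p,[3,97],axis=0))
print(current_position(),current_clock())
d=capture("top");s=silhouettes("top","reader")[0];P=cloud(d);m=s["region"]&(d["range_z"]>0)
b=cv2.minAreaRect((P[m&(P[...,2]>.01)&(P[...,2]<.025)][:,:2]*1000).astype(np.float32));print("reader",s["conf"],b)
im=d["image"].astype(int);g=m&(im[...,1]>1.5*im[...,2])&(im[...,1]>1.3*im[...,0])
p=P[g];e=cv2.fitEllipse((p[:,:2]*1000).astype(np.float32));print("ring",e,p[:,2].mean(),g.sum())
```

```text
False [-0.1332  0.1936 -2.9228] 0.007063501054131365
False [-0.2134  0.8243 -2.5241] 0.007322140901784897
scene 0.66 [255.5, 224.2] 1757 [ 0.5758 -0.1626  0.3081] [[ 0.5165 -0.1933  0.277 ]
 [ 0.6023 -0.1277  0.3523]]
wrist 0.77 [435.9, 256.2] 13487 [ 0.5555 -0.1518  0.3127] [[ 0.5008 -0.185   0.2805]
 [ 0.5957 -0.1239  0.3603]]
[ 0.5043 -0.1781  0.34  ] 23.9333
reader 0.73 ((545.50048828125, 142.94586181640625), (133.5555419921875, 130.53346252441406), 4.592565059661865)
ring ((547.4226684570312, 143.69915771484375), (81.49348449707031, 81.59562683105469), 20.521574020385742) 0.017540249266091358 374
```

```bash
python3 -c "
import cv2;a=cv2.imread('pics/scene6.png')[170:380,150:430];b=cv2.imread('pics/wrist6.png')
a=cv2.resize(a,(400,300));b=cv2.resize(b,(400,300));import numpy as np;cv2.imwrite('pics/c6.png',np.hstack([a,b]))"
```

```text
(no output)
```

View pics/c6.png

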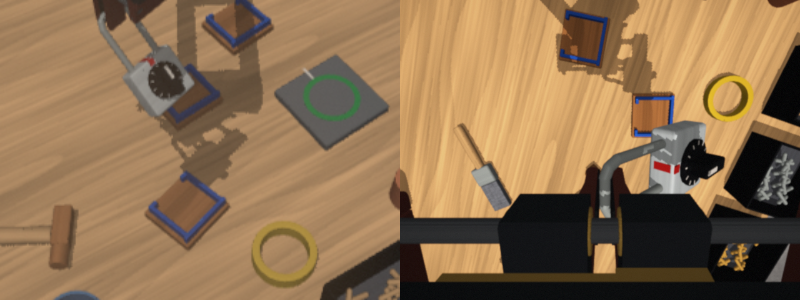

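```bash
cat >> h.py <<'E'
def pose_lock(tag):
    yaw=np.radians(18.7);ux=np.array([np.cos(yaw),np.sin(yaw),0]);uz=np.array([0,0,1.]);uy=np.cross(uz,ux)
    d=capture("wrist");P=cloud(d);cv2.imwrite(f"pics/{tag}.png",d["image"])
    t=current_position();bow=t+[0,0,.019]
    S=[s for s in silhouettes("wrist","lock") if s["conf"]>.4]
    m=S[0]["region"]&(d["range_z"]>0);p=P[m]-bow
    p=p[(np.abs(p@uy)<.06)&(p@ux<.16)&(p@ux>-.02)&(p[:,2]>-.16)]
    A=np.stack([p@ux,p@uz],1)
    # pitch: box side-view fit. body coords s (along shackle), n (normal, up face)
    best=None
    for ph in np.radians(np.arange(-5,95,1)):
        s=A[:,0]*np.cos(ph)-A[:,1]*np.sin(ph); n=A[:,0]*np.sin(ph)+A[:,1]*np.cos(ph)
        # surfaces: body top n=.013 (s .068-.128), front s=.068 |n|<.013, dial disc n=.018, bar top n=.036, shackle |n|<.005 s<.068
        dd=np.stack([np.hypot(np.maximum(0,np.maximum(.068-s,s-.128)),n-.013),
          np.hypot(s-.068,np.maximum(0,np.abs(n)-.013)),
          np.hypot(np.maximum(0,abs(s-.098)-.0215),n-.018),
          np.hypot(np.maximum(0,abs(s-.098)-.019),n-.036),
          np.abs(np.hypot(np.maximum(0,s-.068),n)-.003)+np.maximum(0,-.004-s)]).min(0)
        c=np.minimum(dd,.01).mean()
        if best is None or c<best[0]: best=(c,ph)
    ph=best[1];mid=bow+.098*(ux*np.cos(ph)-uz*np.sin(ph))
    print(tag,"pitch",np.degrees(ph),"res",best[0],"mid",mid,"cloud y",np.median(p@uy),"n",len(p),current_clock())
    return mid,ph
E
python3 - <<'E'
from h import *
np.set_printoptions(precision=4,suppress=True)
pose_lock("w7a")
print(servo_line([0.481,0.121,0.34],rate=0.12),current_force(),current_finger_gap())
sleep(0.5)
pose_lock("w7");sleep(1.0);pose_lock("w7b")
d=capture("scene");cv2.imwrite("pics/s7.png",d["image"]);print(current_position())
E
```

```text
w7a pitch 46.0 res 0.0017956557717249617 mid [ 0.5688 -0.1563  0.2885] cloud y 0.007682841192688438 n 13262 24.1333
False [ 0.373  -0.1884 -2.1469] 0.006959067678781793
w7 pitch 46.0 res 0.0018230244911145218 mid [0.5455 0.1428 0.2885] cloud y 0.007837690637375 n 13355 27.3833
w7b pitch 46.0 res 0.0017785749357508648 mid [0.5455 0.1428 0.2885] cloud y 0.0078074323624773125 n 13153 28.4833
[0.481 0.121 0.34 ]
```

View pics/s7.png

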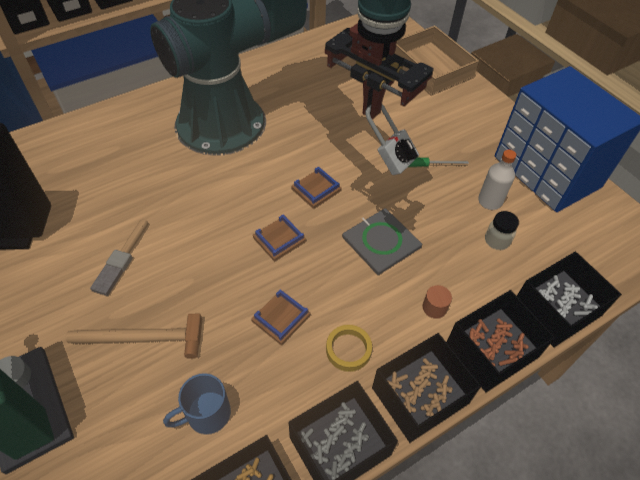

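View pics/w7.png

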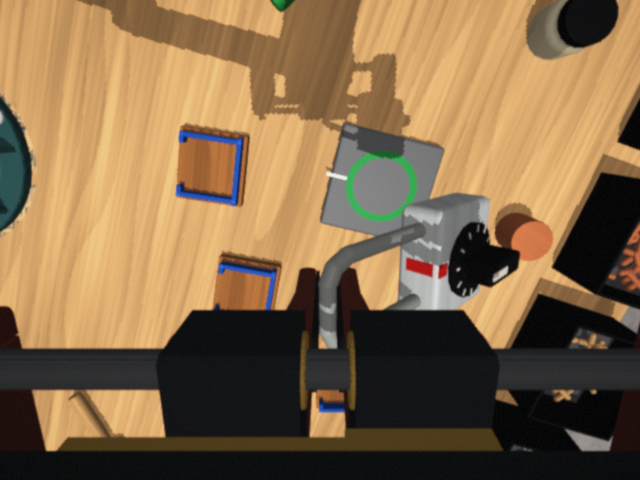

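The wrist view shows the lock steady at a 46° tilt with a clear gap in the U, and its mid point is over the ring centre. The scene view shows everything else where it was. I'll check the shackle extension in the held state before handing in.

Run:
```python
from h import *
np.set_printoptions(precision=4,suppress=True)
yaw=np.radians(18.7);ux=np.array([np.cos(yaw),np.sin(yaw),0]);uy=np.array([-np.sin(yaw),np.cos(yaw),0])
d=capture("wrist");P=cloud(d);bow=current_position()+[0,0,.019]
m=silhouettes("wrist","lock")[0]["region"]&(d["range_z"]>0);p=P[m]-bow
p=p[(np.abs(p@uy)<.06)&(p@ux<.16)&(p@ux>-.02)&(p[:,2]>-.16)]
R=[]
for e in np.arange(0,.025,.002):
  for ph in np.radians(np.arange(35,58,1)):
    s=p@ux*np.cos(ph)-p[:,2]*np.sin(ph);n=p@ux*np.sin(ph)+p[:,2]*np.cos(ph);f=.05+e
    dd=np.stack([np.hypot(np.maximum(0,np.maximum(f-s,s-f-.06)),n-.013),np.hypot(s-f,np.maximum(0,abs(n)-.013)),
     np.hypot(np.maximum(0,abs(s-f-.03)-.0215),n-.018),np.hypot(np.maximum(0,abs(s-f-.03)-.019),n-.036),
     np.abs(np.hypot(np.maximum(0,s-f),n)-.003)+np.maximum(0,-.004-s)]).min(0)
    R.append((np.minimum(dd,.01).mean(),e,np.degrees(ph)))
for r in sorted(R)[:5]: print(np.array(r))
print(current_qvel(),current_finger_gap(),current_force(),current_clock())
```

```text
[ 0.0015  0.02   46.    ]
[ 0.0018  0.02   47.    ]
[ 0.0018  0.022  46.    ]
[ 0.0018  0.018  46.    ]
[ 0.0019  0.02   45.    ]
[-0.0021 -0.0001 -0.0002  0.001  -0.001  -0.0013] 0.0072554549461842175 [-0.6538  0.2152 -2.8819] 28.6333
```

The shackle fits best at 18–20 mm out, so it is fully open. The lock is steady, held and in position, so I'm handing in.

```bash
python3 -c "
from bench import *
close_job();print(current_clock())"
```

```text
the job is handed in; nothing more can be done
the job is handed in; nothing more can be done
```

The padlock is open and held in the air over the reader, and the job was handed in at about 28.6 s of the 56 s allowed.

- **Dial:** I turned it 60° anticlockwise through two notches. The torque readings during the turn were noisy, so I relied on a picture after letting go, which showed the white pointer in line with the red mark.
- **Shackle:** I pulled the bow 19.6 mm until it stopped; that is its 18 mm travel plus the cradle play. A second tug moved it no further. A depth fit of the held lock gave about 20 mm of draw, which agrees with fully open within measuring error.
- **Holding over the reader:** I lifted the lock out by the bow, and it tilted to a steady 46°, which did not change over a one-second wait. Its body centre measured (0.546, 0.143, 0.289), within about 2 mm of the reader's centre sideways and 27 cm above its top.
- **Other things:** The bystanders looked unmoved in the last scene picture.

One small disagreement: the finger gap on the bow read about 7.2 mm for an 8 mm bar. The grip did not slip, and the lift force stayed at about 3 N.

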